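Fit the round tube wheel to the rotator's splined shaft

TASK

Get the tube rotator ready: pull the grey cover off its leaning splined shaft and stand it upright, open end down, on a bare patch of the desk, clear of the rotator. Then put the round tube wheel (not the cross-shaped one) on the shaft, turning it while pressing lightly until the splines let it drop fully home on the collar, and let go. Leave the cross-shaped wheel and the other things on the desk where they are.

Things in the scene. Friction and masses are not known exactly. Their poses are not given: they have to be found in the camera images.
- rotator: tube rotator, fixed to the desk: white base 150 (x) x 110 (y) x 33 mm high, its front faces its own -x, a leaning white motor 64 mm in diameter on top. It is turned so that its front looks to the right and towards the robot (between world -x and -y). Origin: centre of the underside; z up. The desk's right edge runs slanting from (0.27, 0.25) to (0.61, -0.30); a tall microscope fills its left side from y = 0.25 on.
- seat: fixed seat of the shaft: origin at the centre of the collar's flat top (62 mm across), 108 mm above the desk and 30 mm in front of the base's centre; z outward along the shaft, which leans 28 degrees from vertical towards the rotator's front (-x). Does not turn with the shaft, whose turning angle is random and not reported; its gearmotor holds it against about 0.9 N m.
- shaft_nose (a point): tip of the steel shaft, on its axis 34 mm out from the seat; axes as seat. Up to 16 mm out the shaft has 5 equal keys (72 degrees apart, 7 mm wide, out to 17 mm radius); above them a plain nose of 11 mm radius, tapering from 27 mm out to 7 mm radius at the tip. A wheel's foot lands on the keys 16 mm out; slots over keys (play 7 degrees each way, 1.5 mm sideways), it goes down to 0.
- cover: grey cover of the shaft, a cup 49 mm in diameter and 44 mm high, open below (plain bore, no keys, 37 mm deep, 19.5 mm radius at its mouth and 12.7 mm from 18 mm up), with a round grip 30 mm in diameter on top from 44 to 76 mm height. Origin: centre of the open foot, z towards the grip. 0.08 kg. It sits loosely on the shaft at the start, foot on the collar, and is pulled off along the shaft.
- disc_wheel: the round white tube wheel, to be fitted: a disc 120 mm in diameter at 37 to 42 mm height, on its rim eight pairs of clips up to 52 mm height, below it a hub 60 mm across. Origin: centre of the hub's open foot, z up the hub's axis. The hub is a socket 37 mm deep with 5 equal inner teeth (72 degrees apart) in to 12.5 mm radius, slots out to 18.5 mm. 0.15 to 0.31 kg; stands on its hub.
- disc_grip (a point): centre of the round wheel's grey bar grip, on the hub's axis 61 mm above its foot; axes as the wheel. The bar is 50 mm long (along x), 28 mm thick (along y), and reaches from 44 to 79 mm height.
- cross_wheel: the cross-shaped white tube wheel, to be left alone: four arms 20 mm wide, 124 mm from tip to tip (along its x and y) at 37 to 42 mm height with clips up to 52 mm, the same hub below and the same bar grip on top (79 mm high). Origin: centre of the hub's foot, z up.
- immersion_oil: brown dropper bottle with a black dropper cap, 28 mm in diameter, 70 mm high; bystander. Origin: centre of the underside.
- timer: white bench timer, 66 x 62 x 20 mm; bystander. Origin: centre of the underside.
- tally_counter: hand tally counter, 68 x 52 x 24 mm; bystander. Origin: centre of the underside.
- objective_case_1: clear-grey screw canister with a black cap, 37 mm in diameter, 62 mm high; bystander. Origin: centre of the underside.
- coverslips: small square box with a blue lid, 35 x 35 x 22 mm; bystander. Origin: centre of the underside.
- stain_violet: brown dropper bottle, 33 mm in diameter, 87 mm high, the nearest of four such bottles fixed on the right of the desk (the other three stand within 85 mm of it, farther right or behind). Origin: centre of the underside.
- decolor: brown dropper bottle with a blue cap, 33 mm in diameter, 87 mm high, fixed, the rear left of the four. Origin: centre of the underside.

How it is judged:
On the way, in this order (a step that is already met when the one before it is completed fails the run):
1. the cover is off the shaft and stands upright on the desk, released (height (world z) of cover between -0.004 and 0.004 m and angle between cover's own z axis and vertical below 0.08 rad and horizontal distance between cover and seat above 0.05 m and linear speed of cover below 0.02 m/s and contact force between cover and rotator below 0.05 N and contact force between the fingers and cover below 0.05 N), for 0.2 s.
2. the round wheel has dropped fully home on the collar (distance between disc_wheel and seat below 0.005 m and z of disc_wheel in the frame of seat below 0.003 m and angle between the z axis of disc_wheel and the z axis of seat, either way round below 0.1 rad), for 0.2 s.
At the end, for the whole second after the job is handed in: Round wheel: foot within 3 mm of the collar along the shaft, 5 mm in all, axis within 0.1 rad of the shaft's, released, at rest. Cover: upright on the desk, open end down (foot within 4 mm of the top, tilt under 0.08 rad), over 50 mm from the seat, off the rotator, released, at rest (all of step 1 and all of step 2 and contact force between the fingers and disc_wheel below 0.05 N and linear speed of disc_wheel below 0.02 m/s); the robot touches nothing.
It fails at once if the cross-shaped wheel is moved more than 30 mm (distance of cross_wheel from where it was at the start of the episode above 0.03 m).
It fails at once if a bystander is moved more than 30 mm (distance of any of immersion_oil, timer, tally_counter, objective_case_1, coverslips from where it was at the start of the episode above 0.03 m).
It fails at once if a standing bottle or canister is tipped over (angle between any of immersion_oil, objective_case_1's own z axis and vertical above 0.5 rad).
It also fails if it takes over 64 s, if anything falls off the work surface, if the arm or the gripper's body presses on something with over 40 N, if the wrist force passes 120 N, or if a joint passes its speed limit or range.

ROBOT

A 7-joint arm with a two-finger parallel gripper is mounted at the origin on a cart in front of the work surface, level with it; the furniture and walls round the work are solid. World frame = base frame: x ahead of the robot, y to its left, z up, the work surface at z = 0. Lengths are in m, angles in rad, forces in N, time in s.
With the tool pointing down it reaches from about 0.425 to 0.95 m from the base axis. Payload 4.7 kg.
Tool frame: the origin (TCP) lies midway between the tips of the shut fingers; the grasp point (between the pads) lies 19 mm behind it (r.grip_point_offset is the distance from the TCP to the grasp point, in m); z points along the fingers, y is the line along which they close (so a half turn about z gives the same grasp; the last joint's range is limited). The gripper opens to 85 mm and grips with 20 to 120 N. Pads are 22 mm wide; open, the fingers measure 114 mm over their backs; the gripper's body (76 mm by 85 mm) begins 54 mm behind the grasp point. The pads swing forward as they close: fully open they stand 13 mm farther back than shut.
Start: joints at [-1.305, 0.469, -0.049, 1.532, 0.024, 1.141, -0.082], TCP at [0.196, 0.646, 0.231] pointing down, gripper open.
Joint ranges: [-2.59, 2.59], [-0.33, 1.99], [-1.39, 1.29], [0.1, 2.45], [-1.04, 4.18], [0.21, 1.99], [-2.66, 2.66]. Speed limits (rad/s): [2.57, 2.57, 3.14, 3.14, 3.14, 3.14, 3.14].

INTERFACE

Orientations are given as a unit quaternion [w, x, y, z].
In Python, from workcell import r, viewer, job gives the robot as it stands.
- The arm moves only by the tool move_arm, never from a script. Its argument "rows" is text: rows parted by semicolons, each of 7 numbers parted by spaces: the shift along the world's x, y, z in units of 0.1 m (1.0 is 0.1 m), then the turn, a rotation vector about the world's x, y, z in units of 2 rad (1.0 is 2 rad), then the gripper's target within -1 to 1 (shut at 1, half-way at 0, fully open at -1). In form: x y z wx wy wz claw; .... A call has 1 to 5 rows; each row is the pose to reach, as a shift and turn from the pose commanded when the call began; what a row does not reach only later rows make up. A row lasts 1/12 s, in which the tool goes at most 41.7 mm and 7.16 degrees, less where a joint would pass 70% of its speed; a pose out of reach is approached as far as the arm can. A call with a number of a shift or a turn outside -1 to 1 is refused whole. A call with a gripper value outside its range is refused whole. The fingers move at their own pace and stop on an object; "squeeze" is the grip in N (left out, the last holds). Time passes only in rows, so rows that repeat a pose let the fingers close. It gives the time, the measured TCP pose, the force, the opening and the grip force at its end, in the units of the state.
- r.observe(): the state, without advancing time (a new reading comes with each control period).
- viewer.read_camera(name): name is "scene" or "top" or "wrist"; returns the picture (420x560x3 uint8, blue, green, red); there is no depth.
- viewer.camera_model(name): a dict with "fx", "fy", "cx", "cy" (pixels), "origin" and "attitude" of the camera in the world; the wrist camera has in their place "T_tool_cam" (4x4, takes a point from camera to tool coordinates, whose origin is the TCP and whose axes are the flange's). Camera axes: x right, y up, looking along -z (the intrinsics and any distortion apply to the point x, -y, -z); pixel columns grow to the right and rows downward; lengths in m; the calibration is good to about 2 mm. A picture is of the moment at which its call begins: read the wrist's pose just before it. camera_model takes no time and is no camera call.
- job.hand_in(): hands the job in; it is judged then, once.
The state is a dict: "t": time; "joints": joint angles; "dq": joint speeds; "joint_torque": joint torques, N m; "position": TCP position; "tcp_rot": TCP orientation; "contact_force": force on the tool from outside, world axes, zero at the start; "torque": the same for the moment, N m; "gripper_width": opening from 0.0 (shut) to 1.0 (fully open); "finger_force": force on a finger pad.
Only numpy, scipy, OpenCV 4.12 (cv2) and the standard library are available. Lean on these libraries where they do the work, as an engineer would, in place of code of your own. Each camera call takes 0.05 s, during which the arm holds its last target. There are 200 camera calls.

## Working session

There is one attempt and no reset: what is moved stays moved. The work goes in short steps, Python scripts to look and compute and a tool call to move; the robot and the scene stay as the last step left them, time stands still between calls to the robot, and variables do not carry over. Pictures are saved under pics/ and viewed, at most 10 in all, crops included, and the job is handed in when it is done.

Besides the shell and the picture viewer there is one more tool, called after ">>>" by a JSON object that holds its "method" and its "body". move_arm: Moves the arm, as the interface text tells. Shifts and turns lie within -1 to 1; 1 stands for 0.1 m of shift or 2 rad of turn. Its arguments: {"type":"object","properties":{"rows":{"type":"string"},"squeeze":{"type":"number"}},"required":["rows"]}

```bash
mkdir -p pics
cat > h.py <<'E'
import numpy as np, cv2
from workcell import r, viewer, job
from scipy.spatial.transform import Rotation as R
def Rq(q): return R.from_quat([q[1],q[2],q[3],q[0]])
def cam(name, st=None):
    m=viewer.camera_model(name)
    if name=="wrist":
        T=np.array(m["T_tool_cam"]); st=st or r.observe()
        Rt=Rq(st["tcp_rot"]).as_matrix()
        return m, np.array(st["position"])+Rt@T[:3,3], Rt@T[:3,:3]
    a=np.array(m["attitude"]); A=a if a.shape==(3,3) else Rq(a).as_matrix()
    return m, np.array(m["origin"]), A
def ray(c,u,v):
    m,o,A=c; d=A@np.array([(u-m["cx"])/m["fx"],-(v-m["cy"])/m["fy"],-1]); return o,d/np.linalg.norm(d)
def onz(c,u,v,z): o,d=ray(c,u,v); return o+d*(z-o[2])/d[2]
def proj(c,p):
    m,o,A=c; q=A.T@(np.array(p)-o); return np.array([m["cx"]-m["fx"]*q[0]/q[2], m["cy"]+m["fy"]*q[1]/q[2]])
def meet(c1,p1,c2,p2):
    o1,d1=ray(c1,*p1);o2,d2=ray(c2,*p2)
    s=np.linalg.lstsq(np.c_[d1,-d2],o2-o1,rcond=None)[0]
    a,b=o1+d1*s[0],o2+d2*s[1]; return (a+b)/2, np.linalg.norm(a-b)
E
python3 - <<'E'
from h import *
s=r.observe(); print(s)
for n in("scene","top","wrist"):
    print(n,viewer.camera_model(n)); cv2.imwrite(f"pics/{n}0.png",viewer.read_camera(n))
print(r.grip_point_offset)
E
```

```text
{'t': 0.0, 'joints': array([-1.30488388,  0.46944804, -0.04863802,  1.53370493,  0.02407975,
        1.14101763, -0.08229482]), 'dq': array([-5.12224872e-05,  1.25654677e-03, -5.56924070e-04,  1.45688625e-03,
        1.44525634e-03,  2.62221647e-04,  1.30997603e-03]), 'joint_torque': array([-2.72822763e-04, -5.10315442e+01, -4.64705878e-02, -2.37710166e+01,
        1.07383556e-02,  7.45797384e-03,  7.11967914e-06]), 'position': array([0.19591484, 0.64531808, 0.23025245]), 'tcp_rot': array([-1.28119269e-04,  1.46839756e-01,  9.89159791e-01, -9.88369470e-04]), 'contact_force': array([-0.56361406, -0.69506226, -0.06824786]), 'torque': array([-0.01487614,  0.00883545, -0.03654077]), 'finger_force': 0.0, 'gripper_width': 1.0017710274702658}
scene {'fx': 415.66270152727685, 'fy': 415.66270152727685, 'cx': 281.0428792229907, 'cy': 209.598842641643, 'origin': array([-0.02870261,  0.4187043 ,  0.59346334]), 'attitude': array([-0.44261872, -0.22148554,  0.4095901 ,  0.76633464])}
top {'fx': 530.5624890287456, 'fy': 530.5624890287456, 'cx': 272.5623611029177, 'cy': 202.10687574655066, 'origin': array([0.53115024, 0.04695735, 1.02211281]), 'attitude': array([-0.70485415, -0.00444346,  0.01363081,  0.70920736])}
wrist {'fx': 347.1378487026156, 'fy': 347.1378487026156, 'cx': 282.30434615424105, 'cy': 210.22084982717672, 'T_tool_cam': array([[-3.94616628e-04,  9.55573845e-01,  2.94751542e-01,
         7.54203912e-02],
       [ 9.99999922e-01,  3.74748131e-04,  1.23891076e-04,
         7.18182029e-04],
       [ 7.92948216e-06,  2.94751568e-01, -9.55573918e-01,
        -1.41347778e-01],
       [ 0.00000000e+00,  0.00000000e+00,  0.00000000e+00,
         1.00000000e+00]])}
0.0187
```

View pics/scene0.png

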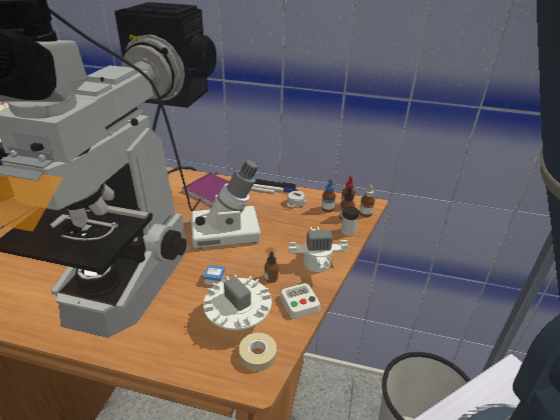

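View pics/top0.png

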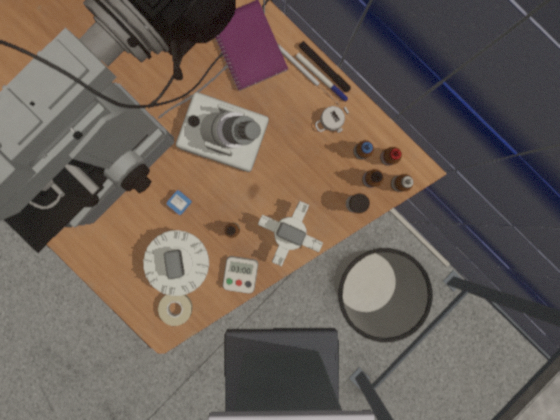

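The scene picture shows the rotator with its cover leaning right at (245,180) and the round wheel with its grip at (237,292). In the top view the cover's grip is at (247,130), the round wheel is at (175,263) with its bar at (174,264), and the cross wheel is at (290,234). Next I'll enlarge both.

Run:
```python
from h import *
t=cv2.imread("pics/top0.png"); s=cv2.imread("pics/scene0.png")
def cr(im,x,y,w,h,k): return cv2.resize(im[y:y+h,x:x+w],None,fx=k,fy=k,interpolation=cv2.INTER_CUBIC)
a=np.hstack([cr(t,170,85,100,100,4),cr(s,180,150,100,100,4)])
b=np.hstack([cr(t,135,225,100,50,4),cr(s,190,265,100,50,4)])
cv2.imwrite("pics/c1.png",np.vstack([a,b]))
ct,cs=cam("top"),cam("scene")
for p in [(183,134),(193,95),(269,118),(250,170)]: print(onz(ct,*p,0.033))
print(onz(ct,174,264,.079),meet(ct,(174,264),cs,(237,292)),meet(ct,(247,130),cs,(250,168)))
for p in [(434,173),(162,352),(50,240),(232,230),(180,203),(240,275),(290,235),(357,203),(333,118),(365,150),(174,309)]: print(p,onz(ct,*p,0.0).round(3))
```

```text
[0.68460478 0.20045324 0.033     ]
[0.75776095 0.1816346  0.033     ]
[0.71397764 0.03969905 0.033     ]
[0.61661231 0.07576967 0.033     ]
[0.44676259 0.20966396 0.079     ] (array([0.4455571 , 0.21202264, 0.06542502]), np.float64(3.790555441813777e-05)) (array([0.66840194, 0.07373122, 0.16615137]), np.float64(0.0061889438935086106))
(434, 173) [ 0.612 -0.28   0.   ]
(162, 352) [0.272 0.246 0.   ]
(50, 240) [0.487 0.46  0.   ]
(232, 230) [0.504 0.112 0.   ]
(180, 203) [0.557 0.212 0.   ]
(240, 275) [0.418 0.097 0.   ]
(290, 235) [0.494 0.    0.   ]
(357, 203) [ 0.555 -0.129  0.   ]
(333, 118) [ 0.72  -0.085  0.   ]
(365, 150) [ 0.657 -0.146  0.   ]
(174, 309) [0.354 0.223 0.   ]
```

View pics/c1.png

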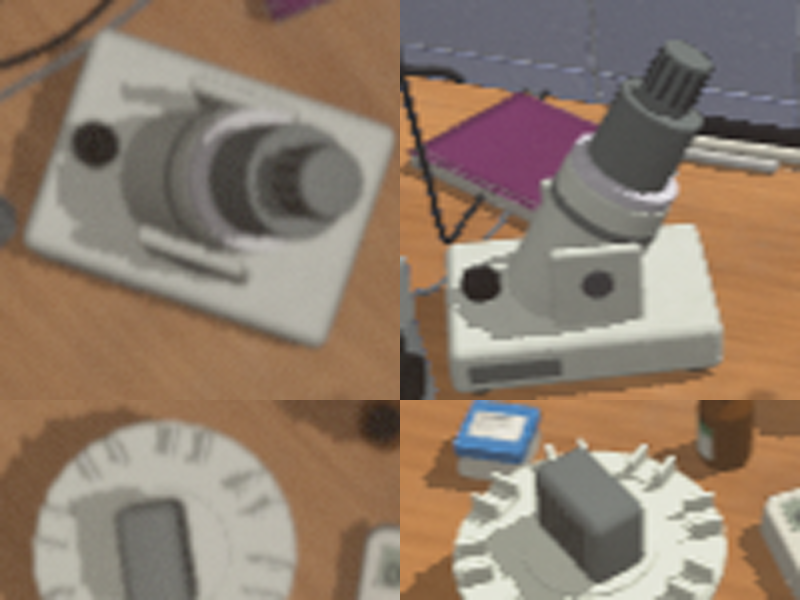

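Run:
```python
from h import *
ct,cs=cam("top"),cam("scene")
C=np.array([onz(ct,*p,.033) for p in [(196.75,92.5),(268.25,117),(250.5,171.25),(177,145.75)]])
print(C.round(4),[np.linalg.norm(C[i]-C[i-1]).round(4) for i in range(4)])
c=C.mean(0); f=(C[1]+C[2]-C[0]-C[3]); f/=np.linalg.norm(f); w=(C[1]+C[0]-C[2]-C[3]); w/=np.linalg.norm(w)
w2=np.cross([0,0,1],f)
print("c",c,"f",f,"ang",np.degrees(np.arctan2(f[1],f[0])),"perp ang",np.degrees(np.arctan2(w[1],w[0])))
a=f*np.sin(np.radians(28))+np.array([0,0,np.cos(np.radians(28))])
seat=np.array([c[0],c[1],.108])+.03*f
top=seat+.076*a
print("seat",seat,"axis",a,"griptop",top,proj(ct,top),proj(cs,top), meet(ct,(252.5,130.75),cs,(252.5,165.5)))
# collar (62mm) predicted in scene/top
print(proj(ct,seat),proj(cs,seat))
# wheel bar top corners in top view: x4 crop
for q in [(117,508-400),(182,500-400)]: print(onz(ct,135+q[0]/4,225+q[1]/4,.079))
t=cv2.imread("pics/top0.png"); 
hsv=cv2.cvtColor(t,cv2.COLOR_BGR2HSV); roi=np.zeros(t.shape[:2],np.uint8); cv2.circle(roi,(174,264),22,255,-1)
m=((hsv[...,2]<125)&(roi>0)).astype(np.uint8)
n,l,st,ce=cv2.connectedComponentsWithStats(m); i=1+st[1:,4].argmax(); print(st[i],ce[i])
print(cv2.minAreaRect(np.argwhere(l==i)[:,::-1].astype(np.float32)))
w=((hsv[...,1]<60)&(hsv[...,2]>150)).astype(np.uint8); roi[:]=0; cv2.circle(roi,(174,264),40,255,-1)
n,l,st,ce=cv2.connectedComponentsWithStats(w&(roi>0)); i=1+st[1:,4].argmax(); P=np.argwhere(l==i)[:,::-1].astype(np.float32)
print(cv2.minEnclosingCircle(P), cv2.fitEllipse(cv2.convexHull(P)))
cv2.imwrite("pics/m.png",m*255)
```

```text
[[0.7624 0.1746 0.033 ]
 [0.7159 0.0411 0.033 ]
 [0.6143 0.0748 0.033 ]
 [0.6627 0.2117 0.033 ]] [np.float64(0.1064), np.float64(0.1414), np.float64(0.1071), np.float64(0.1451)]
c [0.68880654 0.1255568  0.033     ] f [-0.33140186 -0.9434897   0.        ] ang -109.35388487688648 perp ang -19.371824783497537
seat [0.67886449 0.09725211 0.108     ] axis [-0.15558375 -0.44294158  0.88294759] griptop [0.66704012 0.06358855 0.17510402] [254.81737618 130.90324932] [253.03378613 163.28079165] (array([0.66736013, 0.06626246, 0.1704873 ]), np.float64(0.002656204649619374))
[236.08980984 130.37228996] [237.33504927 191.64346046]
[0.46806812 0.22684175 0.079     ]
[0.47139462 0.19814522 0.079     ]
[163 250  21  29 492] [173.26626016 263.56300813]
((173.3699951171875, 263.5899963378906), (28.142852783203125, 18.384775161743164), 81.8698959350586)
((174.0, 266.8098449707031), 37.18002700805664) ((175.7776336669922, 266.39306640625), (64.59416961669922, 74.45289611816406), 2.925480842590332)
```

The base corners predict the cover's grip to within about 3 mm, and its height matches too. I'll move round the microscope towards the cover.

>>> {"method": "move_arm", "body": {"rows": "0.5 -1 0.6 0 0 -0.15 -1;0.5 -1 0.6 0 0 -0.15 -1;0.5 -1 0.6 0 0 -0.15 -1;0.5 -1 0.6 0 0 -0.15 -1"}}

```text
t: 0.48
position: [0.2525, 0.5413, 0.2956]
tcp_rot: [0.002, 0.298, 0.954, 0.002]
contact_force: [1.1, -0.6, 0.6]
gripper_width: 1.0
finger_force: 0.0
```

>>> {"method": "move_arm", "body": {"rows": "0.5 -1 0.4 0 0 -0.15 -1;0.5 -1 0.4 0 0 -0.15 -1;0.5 -1 0.4 0 0 -0.15 -1;0.5 -1 0.4 0 0 -0.15 -1"}}

```text
t: 0.82
position: [0.3017, 0.4404, 0.3344]
tcp_rot: [0.002, 0.438, 0.899, 0.002]
contact_force: [0.9, 0.2, -1.0]
gripper_width: 0.996
finger_force: 0.0
```

>>> {"method": "move_arm", "body": {"rows": "0.6 -1 0 0 0 -0.15 -1;0.6 -1 0 0 0 -0.15 -1;0.6 -1 0 0 0 -0.15 -1;0.6 -1 0 0 0 -0.15 -1"}}

```text
t: 1.15
position: [0.3605, 0.3392, 0.3316]
tcp_rot: [0.001, 0.568, 0.823, -0.0]
contact_force: [-0.0, -0.6, -1.7]
gripper_width: 1.002
finger_force: 0.0
```

>>> {"method": "move_arm", "body": {"rows": "0.7 -1 0 0 0 -0.15 -1;0.7 -1 0 0 0 -0.15 -1;0.7 -1 0 0 0 -0.15 -1;0.7 -1 0 0 0 -0.15 -1"}}

```text
t: 1.48
position: [0.4305, 0.2385, 0.3317]
tcp_rot: [0.002, 0.685, 0.729, 0.0]
contact_force: [0.7, 0.6, -0.2]
gripper_width: 1.001
finger_force: 0.0
```

```bash
cat >> h.py <<'E'
seat=np.array([.6785,.0985,.108]); ax=np.array([-.1556,-.4429,.8829])
def goal(yaw,a=ax):   # tool z=-a, tool y as near as can be to heading yaw
    y=np.array([np.cos(yaw),np.sin(yaw),0]); y-=a*(y@a); y/=np.linalg.norm(y)
    return R.from_matrix(np.c_[np.cross(y,-a),y,-a])
def todo(p,G):
    s=r.observe(); d=(np.array(p)-s["position"])/.1; w=(G*Rq(s["tcp_rot"]).inv()).as_rotvec()/2
    print("t",round(s["t"],2),"pos",s["position"].round(4),"j",s["joints"].round(2),"F",s["contact_force"].round(1),"w",round(s["gripper_width"],3),"ff",s["finger_force"])
    print("shift",d.round(3),"turn",w.round(3))
E
python3 - <<'E'
from h import *
for y in (0,.1,-.5,.5): todo(seat+.128*ax,goal(y))
E
```

```text
t 1.48 pos [0.4305 0.2385 0.3317] j [-0.92  0.08  0.36  1.83 -0.03  1.24 -0.5 ] F [ 0.7  0.6 -0.2] w 1.001 ff 0.0
shift [ 2.281 -1.967 -1.106] turn [ 0.236 -0.068 -0.048]
t 1.48 pos [0.4305 0.2385 0.3317] j [-0.92  0.08  0.36  1.83 -0.03  1.24 -0.5 ] F [ 0.7  0.6 -0.2] w 1.001 ff 0.0
shift [ 2.281 -1.967 -1.106] turn [ 0.232 -0.079 -0.004]
t 1.48 pos [0.4305 0.2385 0.3317] j [-0.92  0.08  0.36  1.83 -0.03  1.24 -0.5 ] F [ 0.7  0.6 -0.2] w 1.001 ff 0.0
shift [ 2.281 -1.967 -1.106] turn [ 0.248 -0.015 -0.266]
t 1.48 pos [0.4305 0.2385 0.3317] j [-0.92  0.08  0.36  1.83 -0.03  1.24 -0.5 ] F [ 0.7  0.6 -0.2] w 1.001 ff 0.0
shift [ 2.281 -1.967 -1.106] turn [ 0.214 -0.122  0.184]
```

>>> {"method": "move_arm", "body": {"rows": "0.8 -1 0 0.08 -0.03 0 -1;0.8 -1 0 0.08 -0.03 0 -1;0.8 -1 0 0.08 -0.03 0 -1;0.8 -1 0 0.08 -0.03 0 -1"}}

```text
t: 1.82
position: [0.51, 0.1379, 0.3318]
tcp_rot: [-0.03, 0.682, 0.727, 0.079]
contact_force: [0.7, 0.1, 0.1]
gripper_width: 1.001
finger_force: 0.0
```

>>> {"method": "move_arm", "body": {"rows": "0.9 -1 -0.2 0.08 -0.03 0 -1;0.9 -1 -0.2 0.08 -0.03 0 -1;0.9 -1 -0.2 0.08 -0.03 0 -1;0.9 -1 -0.2 0.08 -0.03 0 -1"}}

```text
t: 2.15
position: [0.5981, 0.0408, 0.3102]
tcp_rot: [-0.063, 0.672, 0.721, 0.157]
contact_force: [1.2, 0.3, 1.5]
gripper_width: 1.002
finger_force: 0.0
```

>>> {"method": "move_arm", "body": {"rows": "0.5 0 -0.4 0.07 -0.02 0 -1;0.5 0 -0.4 0.07 -0.02 0 -1;0.5 0 -0.4 0.07 -0.02 0 -1;0.5 0 -0.4 0.07 -0.02 0 -1"}}

```text
t: 2.48
position: [0.6457, 0.0465, 0.2691]
tcp_rot: [-0.098, 0.661, 0.711, 0.219]
contact_force: [-0.7, 0.3, 1.0]
gripper_width: 1.002
finger_force: 0.0
```

Run:
```python
from h import *
todo(seat+.128*ax,goal(.1))
s=r.observe(); c=cam("wrist",s); im=viewer.read_camera("wrist"); cv2.imwrite("pics/w1.png",im)
for k in (0,.044,.076): print(k,proj(c,seat+k*ax).round(1))
```

```text
t 2.48 pos [0.6457 0.0465 0.2691] j [-0.33  0.38  0.55  1.73 -0.76  1.13  0.6 ] F [-0.7  0.3  1. ] w 1.002 ff 0.0
shift [ 0.128 -0.047 -0.481] turn [ 0.003  0.002 -0.009]
0 [287.1 215.6]
0.044 [287.6 232.2]
0.076 [288.  247.7]
```

View pics/w1.png

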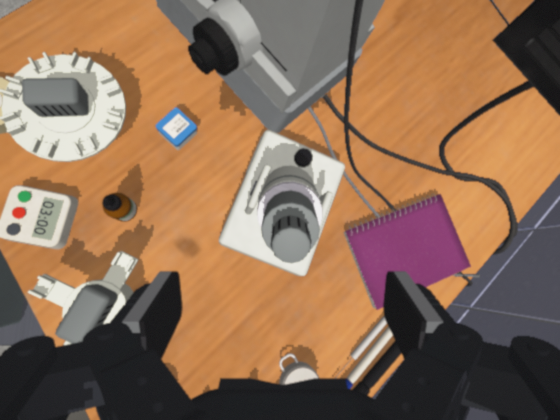

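The wrist view shows the cover's grip top at about (291,245), against a predicted (288,248), which is about 2 mm off. I'll refine the seat with this and approach along the axis.

Run:
```python
from h import *
c=cam("wrist"); o,d=ray(c,291.5,245); p=seat+.076*ax; q=o+d*((p-o)@ax)/(d@ax); print("delta",(q-p).round(4))
todo(seat+q-p+.128*ax,goal(.1)); todo(seat+q-p+.048*ax,goal(.1))
```

```text
delta [0.0029 0.0026 0.0018]
t 2.53 pos [0.6458 0.047  0.2709] j [-0.33  0.38  0.55  1.73 -0.76  1.13  0.6 ] F [ 0.4 -0.   0.9] w 1.0 ff 0.0
shift [ 0.157 -0.025 -0.481] turn [ 0.002  0.003 -0.01 ]
t 2.53 pos [0.6458 0.047  0.2709] j [-0.33  0.38  0.55  1.73 -0.76  1.13  0.6 ] F [ 0.4 -0.   0.9] w 1.0 ff 0.0
shift [ 0.281  0.329 -1.187] turn [ 0.002  0.003 -0.01 ]
```

>>> {"method": "move_arm", "body": {"rows": "0.14 -0.04 -0.48 0 0 -0.01 -1;0.14 -0.04 -0.48 0 0 -0.01 -1;0.14 -0.04 -0.48 0 0 -0.01 -1"}}

```text
t: 2.78
position: [0.6584, 0.0439, 0.2219]
tcp_rot: [-0.096, 0.667, 0.705, 0.221]
contact_force: [-1.3, 0.5, 0.3]
gripper_width: 0.999
finger_force: 0.0
```

>>> {"method": "move_arm", "body": {"rows": "0.04 0.12 -0.24 0 0 0 -1;0.08 0.24 -0.48 0 0 0 -1;0.125 0.355 -0.71 0 0 0 -1;0.125 0.355 -0.71 0 0 0 -1;0.125 0.355 -0.71 0 0 0 -1"}}

```text
t: 3.2
position: [0.6724, 0.079, 0.1537]
tcp_rot: [-0.095, 0.666, 0.705, 0.222]
contact_force: [-0.3, -0.6, -0.7]
gripper_width: 0.997
finger_force: 0.0
```

Run:
```python
from h import *
todo(seat+.0015*np.array([1,1,1])+.048*ax,goal(.1))
```

```text
t 3.2 pos [0.6724 0.079  0.1537] j [-0.32  0.54  0.47  1.79 -0.92  0.95  0.72] F [-0.3 -0.6 -0.7] w 0.997 ff 0.0
shift [ 0.002 -0.003 -0.018] turn [ 0.002  0.004 -0.   ]
```

Now close on the grip.

>>> {"method": "move_arm", "body": {"rows": "0 0 0 0 0 0 1;0 0 0 0 0 0 1;0 0 0 0 0 0 1;0 0 0 0 0 0 1;0 0 0 0 0 0 1", "squeeze": 40}}

```text
t: 3.62
position: [0.673, 0.0766, 0.1536]
tcp_rot: [-0.094, 0.668, 0.704, 0.222]
contact_force: [-0.3, -0.5, 2.1]
gripper_width: 0.336
finger_force: 39.4
```

>>> {"method": "move_arm", "body": {"rows": "0 0 0 0 0 0 1;0 0 0 0 0 0 1;0 0 0 0 0 0 1;0 0 0 0 0 0 1;0 0 0 0 0 0 1"}}

```text
t: 4.03
position: [0.673, 0.0766, 0.1535]
tcp_rot: [-0.094, 0.668, 0.704, 0.222]
contact_force: [-2.2, -2.8, 5.7]
gripper_width: 0.337
finger_force: 39.7
```

>>> {"method": "move_arm", "body": {"rows": "-0.04 -0.12 0.24 0 0 0 1;-0.09 -0.27 0.53 0 0 0 1;-0.14 -0.4 0.8 0 0 0 1;-0.14 -0.4 0.8 0 0 0 1;-0.14 -0.4 0.8 0 0 0 1"}}

```text
t: 4.45
position: [0.6592, 0.036, 0.2339]
tcp_rot: [-0.093, 0.668, 0.704, 0.223]
contact_force: [-0.0, -0.3, -0.2]
gripper_width: 0.334
finger_force: 40.8
```

Run:
```python
from h import *
todo([.63,-.035,.2],goal(.1,np.array([0,0,1.])))
cv2.imwrite("pics/s2.png",cv2.resize(viewer.read_camera("scene")[130:270,170:390],None,fx=3,fy=3));
```

```text
t 4.45 pos [0.6592 0.036  0.2339] j [-0.3   0.44  0.54  1.74 -0.81  1.08  0.66] F [-0.  -0.3 -0.2] w 0.334 ff 40.77862858772278
shift [-0.292 -0.71  -0.339] turn [-0.23   0.081  0.023]
```

View pics/s2.png

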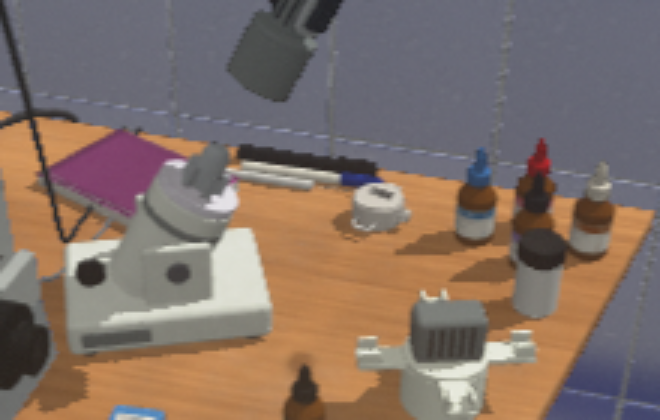

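The cover is clear and held, and the bare shaft with its keys is visible. I'll turn it upright and place it at (0.63, -0.035).

>>> {"method": "move_arm", "body": {"rows": "-0.29 -0.71 -0.1 -0.23 0.08 0.02 1;-0.29 -0.71 -0.1 -0.23 0.08 0.02 1;-0.29 -0.71 -0.1 -0.23 0.08 0.02 1;-0.29 -0.71 -0.1 -0.23 0.08 0.02 1;-0.29 -0.71 -0.1 -0.23 0.08 0.02 1"}}

```text
t: 4.92
position: [0.6309, -0.0248, 0.2197]
tcp_rot: [-0.001, 0.668, 0.744, -0.001]
contact_force: [-0.3, 2.4, -1.6]
gripper_width: 0.336
finger_force: 40.7
```

>>> {"method": "move_arm", "body": {"rows": "0 0 -0.4 0 0 0 1;0 0 -0.8 0 0 0 1;0 0 -1 0 0 0 1;0 0 -1 0 0 0 1"}}

```text
t: 5.25
position: [0.6247, -0.031, 0.1151]
tcp_rot: [-0.005, 0.672, 0.74, -0.004]
contact_force: [-0.2, -0.4, -0.3]
gripper_width: 0.333
finger_force: 40.7
```

Run:
```python
from h import *
todo([.63,-.035,.052],goal(.1,np.array([0,0,1.])))
```

```text
t 5.25 pos [ 0.6247 -0.031   0.1151] j [-0.47  0.58  0.65  1.79 -0.43  0.93  0.46] F [-0.2 -0.4 -0.3] w 0.333 ff 40.71278929710388
shift [ 0.053 -0.04  -0.631] turn [-0.001 -0.007  0.002]
```

>>> {"method": "move_arm", "body": {"rows": "0.05 0 -0.3 0 -0.007 0 1;0.05 0 -0.58 0 -0.007 0 1;0.05 0 -0.58 0 -0.007 0 1;0.05 0 -0.58 0 -0.007 0 1"}}

```text
t: 5.58
position: [0.6339, -0.0331, 0.0638]
tcp_rot: [0.004, 0.673, 0.74, 0.004]
contact_force: [0.6, -0.7, 0.1]
gripper_width: 0.334
finger_force: 40.7
```

>>> {"method": "move_arm", "body": {"rows": "0 0 -0.03 0 0 0 1;0 0 -0.03 0 0 0 1;0 0 -0.03 0 0 0 1"}}

```text
t: 5.83
position: [0.6356, -0.0336, 0.063]
tcp_rot: [0.006, 0.673, 0.74, 0.006]
contact_force: [0.3, 0.7, 0.1]
gripper_width: 0.337
finger_force: 40.7
```

>>> {"method": "move_arm", "body": {"rows": "0 0 -0.03 0 0 0 1;0 0 -0.03 0 0 0 1;0 0 -0.03 0 0 0 1"}}

```text
t: 6.08
position: [0.6346, -0.0335, 0.0586]
tcp_rot: [0.005, 0.673, 0.74, 0.005]
contact_force: [1.1, 0.8, -1.1]
gripper_width: 0.337
finger_force: 40.7
```

>>> {"method": "move_arm", "body": {"rows": "0 0 -0.05 0 -0.005 0 1;0 0 -0.05 0 -0.005 0 1;0 0 -0.05 0 -0.005 0 1;0 0 -0.05 0 -0.005 0 1"}}

```text
t: 6.42
position: [0.6344, -0.0336, 0.0532]
tcp_rot: [0.009, 0.673, 0.74, 0.008]
contact_force: [0.8, 0.2, -0.5]
gripper_width: 0.334
finger_force: 40.7
```

>>> {"method": "move_arm", "body": {"rows": "0 0 -0.03 0 0 0 1;0 0 -0.03 0 0 0 1;0 0 -0.03 0 0 0 1"}}

```text
t: 6.67
position: [0.6353, -0.0338, 0.0517]
tcp_rot: [0.009, 0.673, 0.74, 0.009]
contact_force: [-2.4, -0.3, 6.8]
gripper_width: 0.336
finger_force: 41.7
```

Run:
```python
from h import *
todo([.63,-.035,.05],goal(.1,np.array([0,0,1.])))
```

```text
t 6.67 pos [ 0.6353 -0.0338  0.0517] j [-0.43  0.66  0.59  1.83 -0.51  0.78  0.52] F [-2.4 -0.3  6.8] w 0.336 ff 41.749480962753296
shift [-0.053 -0.012 -0.017] turn [-0.     0.013  0.003]
```

>>> {"method": "move_arm", "body": {"rows": "0 0 0 0 0.012 0 1;0 0 -0.01 0 0.012 0 1"}}

```text
t: 6.83
position: [0.6354, -0.0339, 0.0515]
tcp_rot: [-0.0, 0.673, 0.74, 0.0]
contact_force: [-6.3, 2.2, 20.7]
gripper_width: 0.337
finger_force: 42.9
```

>>> {"method": "move_arm", "body": {"rows": "0 0 0 0 0 0 -0.6;0 0 0 0 0 0 -0.6;0 0 0 0 0 0 -0.6;0 0 0 0 0 0 -0.6;0 0 0 0 0 0 -0.6"}}

```text
t: 7.25
position: [0.6345, -0.0335, 0.0491]
tcp_rot: [0.0, 0.673, 0.74, -0.0]
contact_force: [-0.0, -0.4, -0.1]
gripper_width: 0.799
finger_force: 0.0
```

>>> {"method": "move_arm", "body": {"rows": "0 0 0.1 0 0 0 -0.6;0 0 0.4 0 0 0 -0.6;0 0 0.8 0 0 0 -0.6;0 0 1 0 0 0 -0.6;0 0 1 0 0 0 -0.6"}}

```text
t: 7.67
position: [0.638, -0.0347, 0.1555]
tcp_rot: [0.004, 0.673, 0.74, 0.004]
contact_force: [0.2, -0.2, 0.6]
gripper_width: 0.795
finger_force: 0.0
```

Run:
```python
from h import *
# wheel: bar heading
wheel=np.array([.4466,.2095,0])
todo([.4466,.2095,.20],goal(np.radians(97.5),np.array([0,0,1.])))
todo([.4466,.2095,.20],goal(np.radians(-82.5),np.array([0,0,1.])))
cv2.imwrite("pics/s3.png",cv2.resize(viewer.read_camera("scene")[130:270,170:390],None,fx=3,fy=3));
```

```text
t 7.67 pos [ 0.638  -0.0347  0.1555] j [-0.48  0.55  0.68  1.74 -0.4   0.98  0.44] F [ 0.2 -0.2  0.6] w 0.795 ff 0.0
shift [-1.914  2.442  0.445] turn [-0.004  0.004  0.804]
t 7.67 pos [ 0.638  -0.0347  0.1555] j [-0.48  0.55  0.68  1.74 -0.4   0.98  0.44] F [ 0.2 -0.2  0.6] w 0.795 ff 0.0
shift [-1.914  2.442  0.445] turn [ 0.004  0.004 -0.767]
```

View pics/s3.png

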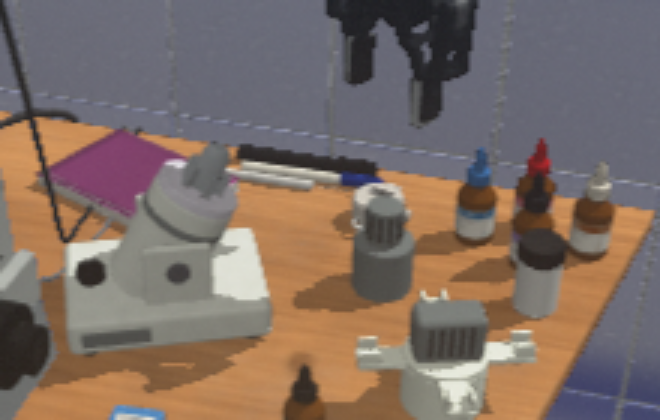

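The cover stands upright and released at about (383,250) in the crop, clear of everything. Next the round wheel, with tool yaw -82.5° for joint-7 headroom.

>>> {"method": "move_arm", "body": {"rows": "-0.5 0.4 1 0 0 -0.2 -0.6;-0.5 0.4 1 0 0 -0.2 -0.6;-0.5 0.4 1 0 0 -0.2 -0.6;-0.5 0.4 1 0 0 -0.2 -0.6"}}

```text
t: 8.05
position: [0.585, 0.0089, 0.2535]
tcp_rot: [0.0, 0.807, 0.591, 0.003]
contact_force: [1.4, -0.4, -1.0]
gripper_width: 0.798
finger_force: 0.0
```

>>> {"method": "move_arm", "body": {"rows": "-0.7 1 0 0 0 -0.2 -0.6;-0.7 1 0 0 0 -0.2 -0.6;-0.7 1 0 0 0 -0.2 -0.6;-0.7 1 0 0 0 -0.2 -0.6"}}

```text
t: 8.38
position: [0.5105, 0.1127, 0.2473]
tcp_rot: [-0.002, 0.907, 0.421, -0.002]
contact_force: [-0.6, 1.5, -0.2]
gripper_width: 0.8
finger_force: 0.0
```

>>> {"method": "move_arm", "body": {"rows": "-0.7 0.9 0 0 0 -0.2 -0.6;-0.7 0.9 0 0 0 -0.2 -0.6;-0.7 0.9 0 0 0 -0.2 -0.6;-0.7 0.9 0 0 0 -0.2 -0.6"}}

```text
t: 8.72
position: [0.4404, 0.201, 0.2477]
tcp_rot: [-0.0, 0.973, 0.232, -0.002]
contact_force: [-0.3, -0.2, -0.3]
gripper_width: 0.798
finger_force: 0.0
```

>>> {"method": "move_arm", "body": {"rows": "0 0.1 0 0 0 -0.16 -0.6;0 0.1 0 0 0 -0.16 -0.6;0 0.1 0 0 0 -0.16 -0.6;0 0.1 0 0 0 -0.16 -0.6"}}

```text
t: 9.05
position: [0.4437, 0.2065, 0.2483]
tcp_rot: [0.001, 0.997, 0.073, -0.001]
contact_force: [0.0, -0.3, 0.5]
gripper_width: 0.799
finger_force: 0.0
```

Run:
```python
from h import *
todo([.4466,.2095,.20],goal(np.radians(-82.5),np.array([0,0,1.])))
s=r.observe(); c=cam("wrist",s); im=viewer.read_camera("wrist"); cv2.imwrite("pics/w2.png",im)
print(proj(c,[.4466,.2095,.079]))
```

```text
t 9.05 pos [0.4437 0.2065 0.2483] j [-1.5   0.26  1.19  1.98 -0.28  1.08 -1.62] F [ 0.  -0.3  0.5] w 0.799 ff 0.0
shift [ 0.029  0.03  -0.483] turn [ 0.001 -0.001 -0.007]
[279.96072898 185.27442934]
```

View pics/w2.png

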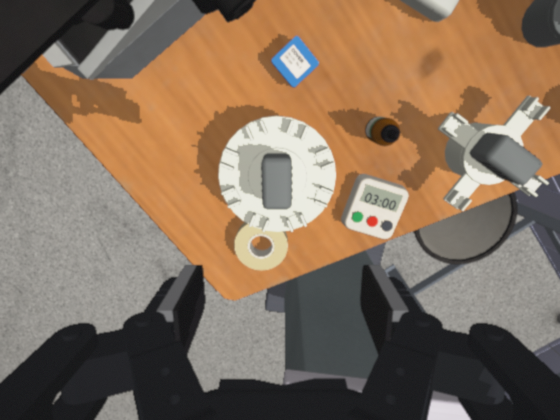

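The wrist view shows the round wheel with its bar centred near (277,181), almost vertical in the image and so aligned with the tool. I'll measure its centre and angle by mask.

Run:
```python
from h import *
im=cv2.imread("pics/w2.png"); c=cam("wrist"); g=cv2.cvtColor(im,cv2.COLOR_BGR2HSV)
roi=np.zeros(im.shape[:2],np.uint8); cv2.circle(roi,(277,181),34,255,-1)
for th in (95,110,125):
    m=((g[...,2]<th)&(roi>0)).astype(np.uint8); m=cv2.morphologyEx(m,cv2.MORPH_OPEN,np.ones((3,3)))
    n,l,st,ce=cv2.connectedComponentsWithStats(m); i=1+st[1:,4].argmax()
    rect=cv2.minAreaRect(np.argwhere(l==i)[:,::-1].astype(np.float32)); b=cv2.boxPoints(rect)
    B=np.array([onz(c,*q,.077) for q in b]); e=[(B[1]-B[0]),(B[2]-B[1])]; e.sort(key=np.linalg.norm)
    print(th,st[i],rect,B.mean(0).round(4),[np.linalg.norm(k).round(4) for k in e],"long deg",np.degrees(np.arctan2(e[1][1],e[1][0])))
w=((g[...,1]<50)&(g[...,2]>140)).astype(np.uint8); roi[:]=0; cv2.circle(roi,(277,175),62,255,-1)
n,l,st,ce=cv2.connectedComponentsWithStats(w&(roi>0)); i=1+st[1:,4].argmax(); P=cv2.convexHull(np.argwhere(l==i)[:,::-1].astype(np.float32)); el=cv2.fitEllipse(P); print(el,onz(c,*el[0],.045))
```

```text
95 [264 154  24   5  93] ((275.4559020996094, 155.57354736328125), (3.9479074478149414, 23.11666488647461), 87.27368927001953) [0.4728 0.2173 0.077 ] [np.float64(0.0035), np.float64(0.0207)] long deg -78.86762542298199
110 [262 154  27  10 139] ((274.48419189453125, 156.52413940429688), (8.402915954589844, 27.085124969482422), 78.2317123413086) [0.4718 0.218  0.077 ] [np.float64(0.0075), np.float64(0.0243)] long deg -69.88474207984808
125 [261 153  29  54 404] ((267.29998779296875, 175.90000915527344), (24.59674644470215, 56.796119689941406), 26.56505012512207) [0.4527 0.2221 0.077 ] [np.float64(0.022), np.float64(0.0526)] long deg -18.89453423328932
((276.5991516113281, 174.08096313476562), (116.50779724121094, 117.02908325195312), 119.55744934082031) [0.44991178 0.21336456 0.045     ]
```

>>> {"method": "move_arm", "body": {"rows": "0.04 0.05 -0.4 0 0 -0.007 -0.6;0.04 0.05 -0.8 0 0 -0.007 -0.6;0.04 0.05 -0.98 0 0 -0.007 -0.6;0.04 0.05 -0.98 0 0 -0.007 -0.6"}}

```text
t: 9.43
position: [0.4454, 0.2098, 0.1473]
tcp_rot: [0.003, 0.998, 0.066, -0.004]
contact_force: [0.2, -0.2, 0.8]
gripper_width: 0.801
finger_force: 0.0
```

Run:
```python
from h import *
todo([.448,.212,.052],goal(np.radians(-82.5),np.array([0,0,1.])))
```

```text
t 9.43 pos [0.4454 0.2098 0.1473] j [-1.33  0.43  1.03  2.08 -0.47  0.9  -1.47] F [ 0.2 -0.2  0.8] w 0.801 ff 0.0
shift [ 0.026  0.022 -0.953] turn [ 0.003 -0.004 -0.001]
```

>>> {"method": "move_arm", "body": {"rows": "0.025 0.02 -0.4 0.003 -0.004 0 -0.6;0.025 0.02 -0.7 0.003 -0.004 0 -0.6;0.025 0.02 -0.95 0.003 -0.004 0 -0.6;0.025 0.02 -0.95 0.003 -0.004 0 -0.6;0.025 0.02 -0.95 0.003 -0.004 0 -0.6"}}

```text
t: 9.85
position: [0.4516, 0.213, 0.0569]
tcp_rot: [-0.002, 0.998, 0.066, 0.004]
contact_force: [1.0, -0.5, -0.3]
gripper_width: 0.798
finger_force: 0.0
```

Run:
```python
from h import *
todo([.448,.212,.052],goal(np.radians(-82.5),np.array([0,0,1.])))
```

```text
t 9.85 pos [0.4516 0.213  0.0569] j [-1.18  0.56  0.86  2.14 -0.66  0.71 -1.31] F [ 1.  -0.5 -0.3] w 0.798 ff 0.0
shift [-0.036 -0.01  -0.049] turn [-0.003  0.004 -0.   ]
```

>>> {"method": "move_arm", "body": {"rows": "-0.03 0 -0.04 0 0 0 -0.6;-0.03 0 -0.04 0 0 0 -0.6"}}

```text
t: 10.02
position: [0.4486, 0.2139, 0.0537]
tcp_rot: [-0.003, 0.998, 0.066, 0.005]
contact_force: [0.8, -0.5, 0.5]
gripper_width: 0.799
finger_force: 0.0
```

>>> {"method": "move_arm", "body": {"rows": "0 0 0 0 0 0 1;0 0 0 0 0 0 1;0 0 0 0 0 0 1;0 0 0 0 0 0 1;0 0 0 0 0 0 1", "squeeze": 60}}

```text
t: 10.43
position: [0.4485, 0.2136, 0.053]
tcp_rot: [-0.003, 0.998, 0.066, 0.005]
contact_force: [-1.6, -0.8, 6.5]
gripper_width: 0.316
finger_force: 59.0
```

>>> {"method": "move_arm", "body": {"rows": "0 0 0 0 0 0 1;0 0 0 0 0 0 1;0 0 0 0 0 0 1"}}

```text
t: 10.68
position: [0.4485, 0.2136, 0.053]
tcp_rot: [-0.003, 0.998, 0.066, 0.004]
contact_force: [-1.3, -0.2, 7.2]
gripper_width: 0.314
finger_force: 59.0
```

Run:
```python
from h import *
todo([.448,.212,.20],goal(np.radians(-82.5),np.array([0,0,1.])))
```

```text
t 10.68 pos [0.4485 0.2136 0.053 ] j [-1.17  0.56  0.85  2.15 -0.67  0.7  -1.31] F [-1.3 -0.2  7.2] w 0.314 ff 59.037044048309326
shift [-0.005 -0.016  1.47 ] turn [-0.003  0.004 -0.   ]
```

>>> {"method": "move_arm", "body": {"rows": "0 0 0.3 0 0 0 1;0 0 0.7 0 0 0 1;0 0 1 0 0 0 1;0 0 1 0 0 0 1", "squeeze": 80}}

```text
t: 11.02
position: [0.4515, 0.2142, 0.1568]
tcp_rot: [-0.005, 0.998, 0.066, 0.008]
contact_force: [1.5, 0.1, -1.4]
gripper_width: 0.314
finger_force: 80.3
```

>>> {"method": "move_arm", "body": {"rows": "0.3 -0.3 0.9 0 0 0 1;0.6 -0.6 1 0 0 0 1;0.8 -0.7 1 0 0 0 1;0.8 -0.7 1 0 0 0 1"}}

```text
t: 11.35
position: [0.5304, 0.1414, 0.2543]
tcp_rot: [-0.003, 0.998, 0.065, 0.006]
contact_force: [0.0, 0.5, -3.2]
gripper_width: 0.308
finger_force: 80.4
```

Run:
```python
from h import *
for y in (-82,-60,-40): todo(seat+.0015+.14*ax,goal(np.radians(y)))
```

```text
t 11.35 pos [0.5304 0.1414 0.2543] j [-1.18  0.38  1.1   1.86 -0.38  1.12 -1.38] F [ 0.   0.5 -3.2] w 0.308 ff 80.35962581634521
shift [ 1.279 -1.034 -0.212] turn [ 0.225 -0.082  0.031]
t 11.35 pos [0.5304 0.1414 0.2543] j [-1.18  0.38  1.1   1.86 -0.38  1.12 -1.38] F [ 0.   0.5 -3.2] w 0.308 ff 80.35962581634521
shift [ 1.279 -1.034 -0.212] turn [ 0.204 -0.127  0.223]
t 11.35 pos [0.5304 0.1414 0.2543] j [-1.18  0.38  1.1   1.86 -0.38  1.12 -1.38] F [ 0.   0.5 -3.2] w 0.308 ff 80.35962581634521
shift [ 1.279 -1.034 -0.212] turn [ 0.182 -0.162  0.383]
```

>>> {"method": "move_arm", "body": {"rows": "0.6 -0.5 0.1 0.1 -0.064 0.11 1;0.6 -0.5 0.1 0.1 -0.064 0.11 1;0.6 -0.5 0.1 0.1 -0.064 0.11 1;0.6 -0.5 0.1 0.1 -0.064 0.11 1"}}

```text
t: 11.68
position: [0.588, 0.0861, 0.2617]
tcp_rot: [-0.098, 0.978, 0.169, 0.075]
contact_force: [-1.0, -0.4, -3.1]
gripper_width: 0.311
finger_force: 80.5
```

>>> {"method": "move_arm", "body": {"rows": "0.6 -0.5 0 0.1 -0.064 0.11 1;0.6 -0.5 0 0.1 -0.064 0.11 1;0.6 -0.5 0 0.1 -0.064 0.11 1;0.6 -0.5 0 0.1 -0.064 0.11 1"}}

```text
t: 12.02
position: [0.648, 0.036, 0.2592]
tcp_rot: [-0.189, 0.933, 0.273, 0.141]
contact_force: [-0.5, -1.9, -2.1]
gripper_width: 0.313
finger_force: 80.7
```

Run:
```python
from h import *
todo(seat+.0015+.14*ax,goal(np.radians(-60)))
im=viewer.read_camera("scene"); cv2.imwrite("pics/s4.png",cv2.resize(im[90:250,170:370],None,fx=4,fy=3.75))
```

```text
t 12.02 pos [0.648  0.036  0.2592] j [-0.47  0.44  0.77  1.74 -0.86  1.18 -0.37] F [-0.5 -1.9 -2.1] w 0.313 ff 80.6644606590271
shift [ 0.102  0.02  -0.261] turn [ 0.006 -0.002  0.007]
```

View pics/s4.png

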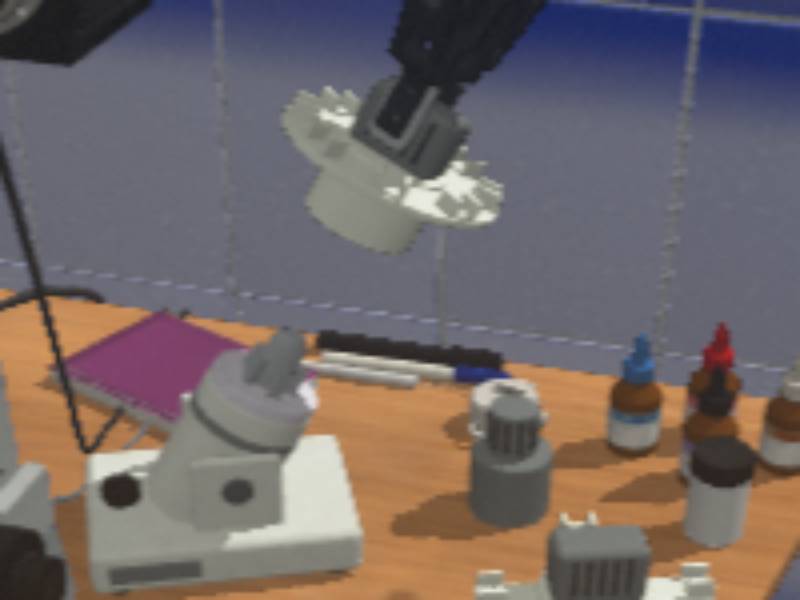

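The picture shows the wheel held squarely above the shaft, its foot centred near crop (360,225), with the shaft tip at crop (290,340). I'll check both against the model.

Run:
```python
from h import *
cs=cam("scene"); s=r.observe(); f=lambda q:((q-np.array([170,90]))*[4,3.75]).round(1)
S=seat+.0015
print("tip",f(proj(cs,S+.034*ax)),f(proj(cs,S+.030*ax)),"px/mm",3.75*415/np.linalg.norm(S-cs[1])/1000)
Rt=Rq(s["tcp_rot"]).as_matrix(); F=s["position"]+Rt[:,2]*.053
print("foot",f(proj(cs,F)),"per 10mm tool x",f(proj(cs,F+.01*Rt[:,0]))-f(proj(cs,F)),Rt.round(2))
ring=[f(proj(cs,F+.03*(np.cos(t)*Rt[:,0]+np.sin(t)*Rt[:,1]))) for t in np.arange(0,6.28,.785)]; print(np.array(ring))
# collar ring
ex=np.cross([0,1,0],ax); ex/=np.linalg.norm(ex); ey=np.cross(ax,ex)
print(np.array([f(proj(cs,S+.031*(np.cos(t)*ex+np.sin(t)*ey))) for t in np.arange(0,6.28,.785)]))
```

```text
tip [291.3 332.5] [288.  338.1] px/mm 1.6999799371593798
foot [344.2 222.3] per 10mm tool x [-15.4 -10.1] [[ 0.81  0.56  0.16]
 [ 0.46 -0.78  0.43]
 [ 0.36 -0.28 -0.89]]
[[298.2 192. ]
 [329.6 196.2]
 [368.6 215.2]
 [393.8 238.4]
 [390.8 253. ]
 [359.7 249.9]
 [318.4 230. ]
 [292.9 205.7]]
[[239.7 347.7]
 [214.4 352.4]
 [217.5 373.4]
 [248.7 398.6]
 [288.8 412.1]
 [313.  406.1]
 [307.9 384.9]
 [278.  361.2]]
```

>>> {"method": "move_arm", "body": {"rows": "0.1 0.02 -0.26 0.006 -0.002 0.007 1;0.1 0.02 -0.26 0.006 -0.002 0.007 1;0.1 0.02 -0.26 0.006 -0.002 0.007 1;0.1 0.02 -0.26 0.006 -0.002 0.007 1;0.1 0.02 -0.26 0.006 -0.002 0.007 1"}}

```text
t: 12.48
position: [0.658, 0.0466, 0.2371]
tcp_rot: [-0.197, 0.927, 0.284, 0.144]
contact_force: [-0.6, 0.8, -2.8]
gripper_width: 0.31
finger_force: 80.8
```

Run:
```python
from h import *
todo(seat+.0015+.14*ax,goal(np.radians(-60)))
s=r.observe(); c=cam("wrist",s); Rt=Rq(s["tcp_rot"]).as_matrix(); T=s["position"]
I={n:viewer.read_camera(n) for n in("wrist","scene","top")}; np.save("s5.npy",np.r_[T,Rt.ravel()])
for n in I: cv2.imwrite(f"pics/{n}5.png",I[n])
cs,ct=cam("scene"),cam("top")
def ring(cc,rad,up,im,col): 
    for t in np.arange(0,6.28,.05):
        p=T+Rt[:,2]*(.053-up)+rad*(np.cos(t)*Rt[:,0]+np.sin(t)*Rt[:,1]); q=proj(cc,p)
        cv2.circle(im,tuple(int(round(v*1)) for v in q),0,col,-1)
k=2
for n,cc in(("wrist",c),("scene",cs),("top",ct)):
    ring(cc,.06,.042,I[n],(0,0,255)); ring(cc,.03,0,I[n],(0,255,0))
S=seat+.0015; q=proj(cs,S+.034*ax); cv2.circle(I["scene"],tuple(q.round().astype(int)),0,(0,0,255),-1)
ex=np.cross([0,1,0],ax); ex/=np.linalg.norm(ex); ey=np.cross(ax,ex)
for t in np.arange(0,6.28,.1): cv2.circle(I["scene"],tuple(proj(cs,S+.031*(np.cos(t)*ex+np.sin(t)*ey)).round().astype(int)),0,(255,0,0),-1)
w=cv2.resize(I["wrist"][120:420],(400,214)); 
a=cv2.resize(I["scene"][100:220,190:330],(0,0),fx=5.7,fy=5,interpolation=cv2.INTER_NEAREST)[:, :]
t=I["top"][70:190,180:320]
cv2.imwrite("pics/c5.png",np.hstack([cv2.resize(I["scene"][90:240,200:300],(400,600),interpolation=0),np.vstack([cv2.resize(I["wrist"],(400,300)),cv2.resize(t,(400,300),interpolation=0)])]))
```

```text
t 12.48 pos [0.658  0.0466 0.2371] j [-0.45  0.48  0.74  1.74 -0.9   1.16 -0.32] F [-0.6  0.8 -2.8] w 0.31 ff 80.81952810287476
shift [ 0.003 -0.086 -0.04 ] turn [-0.002  0.002 -0.005]
```

View pics/c5.png

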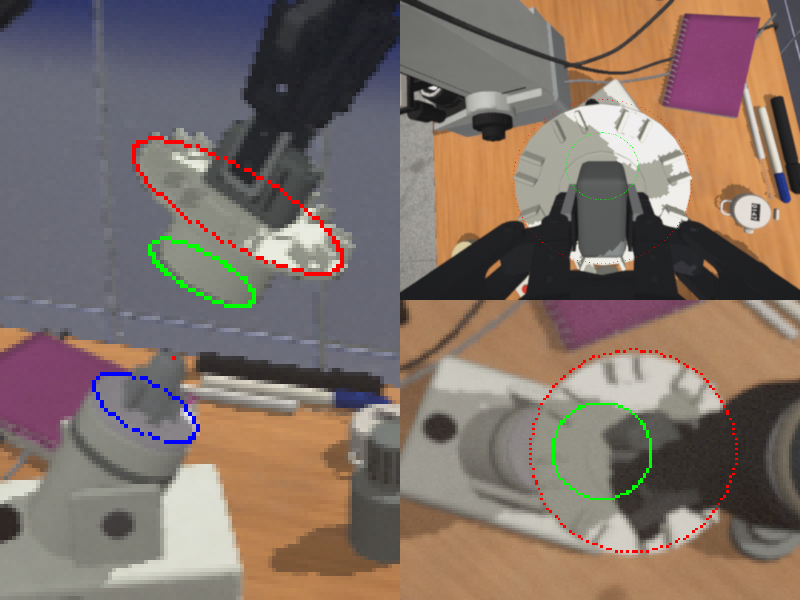

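The disc rings agree in the wrist view (upper right) and the top view (lower right). In the scene crop (left) the hub foot sits about 3 px right of its predicted ring, so the wheel may be slightly tilted in the grip. The shaft tip is about 1.5 px left of its prediction. I'll measure the edges of both numerically.

Run:
```python
from h import *
from scipy.ndimage import map_coordinates
a=np.load("s5.npy"); T,Rt=a[:3],a[3:].reshape(3,3)
im=cv2.imread("pics/scene5.png"); cs=cam("scene"); lab=cv2.cvtColor(im,cv2.COLOR_BGR2LAB).astype(float)
def edges(P,A,rad,hs,ref,lab_=""):
    for h in hs:
        p=P+A*h; v=p-cs[1]; sd=np.cross(A,v); sd/=np.linalg.norm(sd)
        q=proj(cs,p); e=proj(cs,p+sd*.001)-q   # px per mm
        u=np.arange(-1.7*rad,1.7*rad,.25); C=np.array([map_coordinates(lab[...,k],[q[1]+u*e[1],q[0]+u*e[0]],order=1) for k in range(3)])
        D=np.linalg.norm(np.gradient(C,axis=1),axis=0); D=np.convolve(D,np.ones(3)/3,"same")
        l,rr=u<-rad*.4,u>rad*.4
        L,Rr=u[l][D[l].argmax()],u[rr][D[rr].argmax()]
        print(lab_,"h",h,"L %.1f R %.1f mid %.2f width %.1f"%(L,Rr,(L+Rr)/2,Rr-L),"side",sd.round(2))
F=T+Rt[:,2]*.053
edges(F,-Rt[:,2],30,[.003,.008,.013,.018,.023],0,"hub")
edges(seat+.0015,ax,11,[.018,.02,.022,.024,.026],0,"nose")
edges(seat+.0015,ax,31,[-.012,-.008,-.004,-.002],0,"collar")
```

```text
hub h 0.003 L -30.5 R 26.2 mid -2.12 width 56.8 side [0.59 0.67 0.44]
hub h 0.008 L -30.5 R 26.5 mid -2.00 width 57.0 side [0.59 0.67 0.44]
hub h 0.013 L -32.2 R 24.5 mid -3.88 width 56.8 side [0.59 0.67 0.44]
hub h 0.018 L -31.2 R 26.5 mid -2.38 width 57.8 side [0.59 0.67 0.44]
hub h 0.023 L -18.2 R 42.5 mid 12.12 width 60.8 side [0.59 0.67 0.44]
nose h 0.018 L -11.4 R 15.6 mid 2.05 width 27.0 side [0.6  0.67 0.44]
nose h 0.02 L -10.4 R 15.1 mid 2.30 width 25.5 side [0.6  0.67 0.44]
nose h 0.022 L -10.9 R 10.3 mid -0.32 width 21.2 side [0.6  0.67 0.44]
nose h 0.024 L -12.2 R 10.3 mid -0.95 width 22.5 side [0.6  0.67 0.44]
nose h 0.026 L -11.7 R 9.8 mid -0.95 width 21.5 side [0.6  0.67 0.44]
collar h -0.012 L -43.9 R 31.3 mid -6.32 width 75.2 side [0.6  0.67 0.44]
collar h -0.008 L -31.4 R 30.6 mid -0.45 width 62.0 side [0.6  0.67 0.44]
collar h -0.004 L -31.9 R 30.3 mid -0.82 width 62.2 side [0.6  0.67 0.44]
collar h -0.002 L -32.7 R 30.6 mid -1.07 width 63.2 side [0.6  0.67 0.44]
```

No tilt shows: the hub is only about 1.3 mm off the shaft axis along the side direction. I'll correct for that and descend along the axis.

```bash
cat >> h.py <<'E'
S2=seat+np.array([.0023,.0024,.0021])
def st(yaw=None):
    s=r.observe(); d=np.array(s["position"])-S2; F=np.array(s["contact_force"]); y=Rq(s["tcp_rot"]).as_matrix()[:,1]
    print("foot s %.1f mm"%(1e3*(d@ax)-53),"side",(1e3*(d-ax*(d@ax))).round(1),"F.ax %.1f"%(F@ax),"yaw %.1f"%np.degrees(np.arctan2(y[1],y[0])),"mom.ax %.2f"%(np.array(s["torque"])@ax))
E
python3 - <<'E'
from h import *
st(); todo(S2+.095*ax,goal(np.radians(-60)))
E
```

```text
foot s 87.2 mm side [-0.9  7.1  3.4] F.ax -2.6 yaw -52.5 mom.ax -0.03
t 12.63 pos [0.6581 0.0459 0.2373] j [-0.45  0.48  0.74  1.74 -0.9   1.16 -0.32] F [ 0.6  0.5 -2.6] w 0.318 ff 80.83078622817993
shift [ 0.079  0.129 -0.434] turn [-0.002  0.003 -0.005]
```

>>> {"method": "move_arm", "body": {"rows": "0.04 0 -0.2 0 0 0 1;0.08 0.13 -0.43 0 0 0 1;0.08 0.13 -0.43 0 0 0 1;0.08 0.13 -0.43 0 0 0 1;0.08 0.13 -0.43 0 0 0 1"}}

```text
t: 13.05
position: [0.6666, 0.0579, 0.1946]
tcp_rot: [-0.197, 0.927, 0.284, 0.145]
contact_force: [-0.1, 0.0, -3.4]
gripper_width: 0.31
finger_force: 80.6
```

Run:
```python
from h import *
st(); todo(S2+.095*ax,goal(np.radians(-60)))
```

```text
foot s 42.9 mm side [ 0.7 -0.5 -0.1] F.ax -3.0 yaw -52.6 mom.ax -0.01
t 13.05 pos [0.6666 0.0579 0.1946] j [-0.44  0.53  0.7   1.77 -0.96  1.1  -0.27] F [-0.1  0.  -3.4] w 0.31 ff 80.61383128166199
shift [-0.005  0.009 -0.007] turn [-0.002  0.003 -0.004]
```

>>> {"method": "move_arm", "body": {"rows": "0.01 0.04 -0.07 0 0 0 1;0.02 0.08 -0.14 0 0 0 1;0.035 0.115 -0.22 0 0 0 1;0.035 0.115 -0.22 0 0 0 1"}}

```text
t: 13.38
position: [0.67, 0.0704, 0.1704]
tcp_rot: [-0.197, 0.927, 0.284, 0.144]
contact_force: [1.6, -0.8, -3.0]
gripper_width: 0.312
finger_force: 80.7
```

Run:
```python
from h import *
st(); todo(S2+.069*ax,goal(np.radians(-60)))
```

```text
foot s 15.4 mm side [-0.1 -0.2 -0.1] F.ax -2.6 yaw -52.6 mom.ax -0.03
t 13.38 pos [0.67   0.0704 0.1704] j [-0.43  0.56  0.66  1.78 -0.98  1.06 -0.26] F [ 1.6 -0.8 -3. ] w 0.312 ff 80.73203086853027
shift [ 0.    -0.001  0.006] turn [-0.002  0.002 -0.004]
```

>>> {"method": "move_arm", "body": {"rows": "0.005 0.013 -0.027 0 0 0 1;0.005 0.013 -0.027 0 0 0 1;0.005 0.013 -0.027 0 0 0 1"}}

```text
t: 13.63
position: [0.6703, 0.0704, 0.1698]
tcp_rot: [-0.197, 0.927, 0.283, 0.145]
contact_force: [-2.8, -2.7, 4.6]
gripper_width: 0.309
finger_force: 81.9
```

Run:
```python
from h import *
st()
```

```text
foot s 14.9 mm side [ 0.1 -0.4 -0.2] F.ax 5.7 yaw -52.6 mom.ax 0.04
```

Contact with the keys at about 8 N. I'll turn about the shaft axis, positive sense.

>>> {"method": "move_arm", "body": {"rows": "-0.005 -0.015 0.031 -0.0054 -0.0155 0.031 1"}}

```text
t: 13.72
position: [0.6696, 0.0696, 0.1714]
tcp_rot: [-0.192, 0.917, 0.316, 0.151]
contact_force: [1.2, -0.7, -3.2]
gripper_width: 0.312
finger_force: 80.7
```

>>> {"method": "move_arm", "body": {"rows": "0.006 0.018 -0.035 -0.003 -0.008 0.016 1;0.006 0.018 -0.035 -0.008 -0.023 0.046 1;0.006 0.018 -0.035 -0.013 -0.038 0.076 1;0.006 0.018 -0.035 -0.018 -0.053 0.106 1"}}

```text
t: 14.05
position: [0.6708, 0.0699, 0.1691]
tcp_rot: [-0.172, 0.872, 0.424, 0.173]
contact_force: [-0.8, -3.3, 2.1]
gripper_width: 0.311
finger_force: 81.5
```

Run:
```python
from h import *
st()
```

```text
foot s 14.4 mm side [ 0.5 -1.2 -0.5] F.ax 3.4 yaw -36.0 mom.ax -0.03
```

>>> {"method": "move_arm", "body": {"rows": "0.001 0.003 -0.005 -0.0054 -0.0155 0.031 1;0.001 0.003 -0.005 -0.011 -0.031 0.062 1;0.001 0.003 -0.005 -0.016 -0.046 0.093 1;0.001 0.003 -0.005 -0.021 -0.061 0.122 1"}}

```text
t: 14.38
position: [0.6705, 0.072, 0.1673]
tcp_rot: [-0.148, 0.805, 0.541, 0.194]
contact_force: [1.7, -0.5, -2.8]
gripper_width: 0.31
finger_force: 80.8
```

Run:
```python
from h import *
st()
```

```text
foot s 11.9 mm side [-0.2 -0.1 -0.1] F.ax -2.5 yaw -21.8 mom.ax -0.02
```

It has dropped to 11.9 mm with no force, so the splines have engaged. I'll slide it home.

>>> {"method": "move_arm", "body": {"rows": "0.006 0.018 -0.035 0 0 0 1;0.011 0.031 -0.062 0 0 0 1;0.011 0.031 -0.062 0 0 0 1;0.011 0.031 -0.062 0 0 0 1"}}

```text
t: 14.72
position: [0.6717, 0.0754, 0.1611]
tcp_rot: [-0.149, 0.806, 0.539, 0.193]
contact_force: [2.7, -0.1, -2.9]
gripper_width: 0.309
finger_force: 80.7
```

Run:
```python
from h import *
st()
```

```text
foot s 4.7 mm side [-0.1  0.1  0. ] F.ax -2.9 yaw -22.0 mom.ax -0.04
```

>>> {"method": "move_arm", "body": {"rows": "0.004 0.013 -0.026 0 0 0 1;0.004 0.013 -0.026 0 0 0 1;0.004 0.013 -0.026 0 0 0 1"}}

```text
t: 14.97
position: [0.6721, 0.0765, 0.1588]
tcp_rot: [-0.149, 0.806, 0.54, 0.194]
contact_force: [3.8, 0.1, -3.8]
gripper_width: 0.31
finger_force: 80.6
```

>>> {"method": "move_arm", "body": {"rows": "0.003 0.009 -0.018 0 0 0 1;0.003 0.009 -0.018 0 0 0 1;0.003 0.009 -0.018 0 0 0 1"}}

```text
t: 15.22
position: [0.6723, 0.0772, 0.1572]
tcp_rot: [-0.149, 0.806, 0.54, 0.194]
contact_force: [3.0, 0.3, -2.3]
gripper_width: 0.312
finger_force: 80.8
```

Run:
```python
from h import *
st()
```

```text
foot s 0.4 mm side [-0.1 -0.  -0. ] F.ax -2.6 yaw -21.9 mom.ax -0.02
```

>>> {"method": "move_arm", "body": {"rows": "0.003 0.009 -0.018 0 0 0 1;0.003 0.009 -0.018 0 0 0 1;0.003 0.009 -0.018 0 0 0 1"}}

```text
t: 15.47
position: [0.6726, 0.0776, 0.156]
tcp_rot: [-0.149, 0.806, 0.54, 0.194]
contact_force: [1.5, -1.5, 2.4]
gripper_width: 0.311
finger_force: 81.3
```

>>> {"method": "move_arm", "body": {"rows": "0.002 0.005 -0.01 0 0 0 1;0.002 0.005 -0.01 0 0 0 1;0.002 0.005 -0.01 0 0 0 1"}}

```text
t: 15.72
position: [0.6727, 0.0775, 0.1559]
tcp_rot: [-0.149, 0.806, 0.539, 0.194]
contact_force: [-1.3, -3.4, 7.1]
gripper_width: 0.31
finger_force: 82.1
```

Run:
```python
from h import *
st()
```

```text
foot s -0.9 mm side [-0.  -0.3 -0.2] F.ax 8.0 yaw -22.0 mom.ax 0.02
```

The wheel is seated: it stopped 15.5 mm below the key contact, at 8 N. I'll press slightly more, release, and back off along the axis.

>>> {"method": "move_arm", "body": {"rows": "0.001 0.004 -0.008 0 0 0 1;0.001 0.004 -0.008 0 0 0 1"}}

```text
t: 15.88
position: [0.6727, 0.0775, 0.1558]
tcp_rot: [-0.149, 0.806, 0.539, 0.194]
contact_force: [-3.3, -5.0, 11.5]
gripper_width: 0.311
finger_force: 82.8
```

>>> {"method": "move_arm", "body": {"rows": "0 0 0 0 0 0 -0.6;0 0 0 0 0 0 -0.6;0 0 0 0 0 0 -0.6;0 0 0 0 0 0 -0.6;0 0 0 0 0 0 -0.6"}}

```text
t: 16.3
position: [0.6723, 0.0794, 0.153]
tcp_rot: [-0.149, 0.806, 0.54, 0.193]
contact_force: [0.3, 0.1, -0.2]
gripper_width: 0.801
finger_force: 0.0
```

>>> {"method": "move_arm", "body": {"rows": "-0.03 -0.09 0.18 0 0 0 -0.6;-0.06 -0.18 0.36 0 0 0 -0.6;-0.11 -0.31 0.62 0 0 0 -0.6;-0.156 -0.443 0.883 0 0 0 -0.6;-0.156 -0.443 0.883 0 0 0 -0.6"}}

```text
t: 16.72
position: [0.6592, 0.03, 0.2475]
tcp_rot: [-0.145, 0.806, 0.538, 0.197]
contact_force: [-0.4, -1.0, 1.0]
gripper_width: 0.801
finger_force: 0.0
```

>>> {"method": "move_arm", "body": {"rows": "-0.15 -0.45 0.88 0 0 0 -0.6;-0.15 -0.45 0.88 0 0 0 -0.6;-0.15 -0.45 0.88 0 0 0 -0.6;-0.15 -0.45 0.88 0 0 0 -0.6"}}

```text
t: 17.05
position: [0.6434, -0.0143, 0.3346]
tcp_rot: [-0.145, 0.806, 0.539, 0.197]
contact_force: [0.5, -1.7, -0.4]
gripper_width: 0.803
finger_force: 0.0
```

Run:
```python
from h import *
st()
im=viewer.read_camera("scene"); a=cv2.resize(im[110:260,190:340],(600,600),interpolation=cv2.INTER_CUBIC)
cv2.imwrite("pics/s6.png",a)
```

```text
foot s 202.1 mm side [ 2.3 -2.2 -0.7] F.ax 0.3 yaw -22.2 mom.ax 0.03
```

View pics/s6.png

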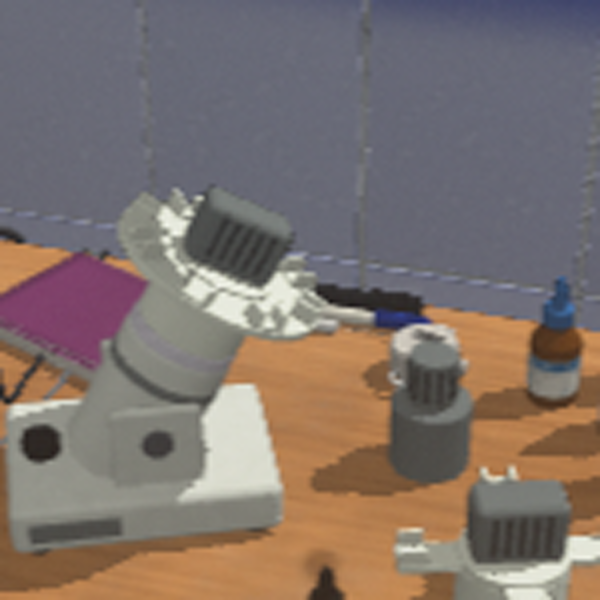

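The picture shows the wheel's hub flush on the collar near crop (190,330), with no gap and square to the shaft. The cover stands upright at (430,420). I'll hold a moment and hand in.

>>> {"method": "move_arm", "body": {"rows": "0 0 0 0 0 0 -0.6;0 0 0 0 0 0 -0.6;0 0 0 0 0 0 -0.6"}}

```text
t: 17.35
position: [0.6416, -0.0089, 0.3279]
tcp_rot: [-0.15, 0.805, 0.54, 0.192]
contact_force: [-0.1, 0.8, -0.0]
gripper_width: 0.802
finger_force: 0.0
```

```bash
python3 -c "
from workcell import job
print(job.hand_in())"
```

```text
the job is handed in; nothing more can be done
None
```

The job is handed in, with no verdict returned: the cover stands upright on the desk clear of the rotator, and the round wheel is fully home on the collar and released.

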